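Sound the knife block's bores with a depth gauge

TASK

I want to know which of the three sloping bores in the knife block is the deepest, for my sharpening steel. Take the depth gauge out of its stand, lower its rod right to the bottom of the left bore, then the middle one, then the right one (left and right as the robot sees them), reading how far it goes in each. Leave the gauge standing right down in the deepest bore, let go of it, and do not disturb the soap bottle, the pepper mill or the candle jar.

Things in the scene. Friction and masses are not known exactly. Their poses are not given: they have to be found in the camera images.
- knife_block: knife block, fixed: pale slanted wooden body (166 wide, 62 thick, 115 long) on a dark base plate 150 x 150 x 12 mm; highest edge 140 mm up. Origin: centre of the base's underside; always upright, turned up to 0.3 rad; x away from the robot at yaw 0, y along the row of bores to the left. Bore depths: 50 to 95 mm, each at least 13 mm apart; which is deepest varies and cannot be seen
- mouth_left (a point): centre of the left bore's mouth, in the slanted face that looks up and to the robot. The three bores are round, 22 mm wide, 48 mm apart, chamfered 3 mm, with flat rigid bottoms; all lean 30 degrees: going in, their direction in the knife block's frame is (0.5, 0, -0.866)
- mouth_middle (a point): centre of the middle bore's mouth, in the plane of the slanted face. The bottoms are the upper faces of three wooden plugs fixed inside the bores (plug_shallow, plug_mid, plug_deep: one in each bore, in an order that changes and is not told), 20 mm long, so that a plug's centre lies 10 mm below its bore's bottom
- mouth_right (a point): centre of the right bore's mouth, in the plane of the slanted face
- stand: dark steel round stand of the gauge, fixed, 72 mm diameter, 38 high, origin at the centre of its underside; a vertical blind hole, 16 mm wide and 30 deep (floor 8 mm above the worktop), holds the gauge's foot
- gauge: depth gauge, 185 mm long, 0.16 kg, standing upright in its stand at the start: straight steel rod of 14 mm diameter with black rings every 10 mm, and at the top a red square handle 22 x 22 mm, from 135 to 185 mm above the rod's tip. Origin at the tip, z along the rod to the handle, x and y square to the handle's flat sides
- gauge_tip (a point): flat lower end of the rod (the gauge's origin)
- collar (a joint): brass reading collar, 36 mm diameter and 10 mm thick, that slides stiffly (about 1 N) on the rod and stays where it is pushed. Metres: its underside is 34 mm + this value from the tip; range 0 to 0.080, at the start 0 to 0.010. The block's face pushes it up the rod as the rod goes in, so it keeps the greatest depth met so far
- collar_under (a point): centre of the collar's underside, on the rod's axis
- soap_bottle: loose tall dish-soap bottle 49 x 81 x 226 mm, origin at the centre of its underside; leave it alone
- mill: loose dark wooden pepper mill, 58 mm diameter, 150 high, origin at the centre of its underside; leave it alone
- candle: loose green candle in a glass jar, 76 mm diameter, 90 high, origin at the centre of its underside; leave it alone
Not all that is in view belongs to the job. Of the things that look like the gauge, the larger one is meant.

How it is judged:
On the way, in this order (a step that is already met when the one before it is completed fails the run):
1. the rod's tip stands on the bottom of the left bore (y of gauge_tip in the frame of knife_block between 0.033 and 0.063 m and (distance between gauge_tip and plug_shallow_c0 below 0.0135 m or distance between gauge_tip and plug_mid_c0 below 0.0135 m or distance between gauge_tip and plug_deep_c0 below 0.0135 m)), for 0.15 s.
2. the rod's tip stands on the bottom of the middle bore (y of gauge_tip in the frame of knife_block between -0.015 and 0.015 m and (distance between gauge_tip and plug_shallow_c0 below 0.0135 m or distance between gauge_tip and plug_mid_c0 below 0.0135 m or distance between gauge_tip and plug_deep_c0 below 0.0135 m)), for 0.15 s.
3. the rod's tip stands on the bottom of the right bore (y of gauge_tip in the frame of knife_block between -0.063 and -0.033 m and (distance between gauge_tip and plug_shallow_c0 below 0.0135 m or distance between gauge_tip and plug_mid_c0 below 0.0135 m or distance between gauge_tip and plug_deep_c0 below 0.0135 m)), for 0.15 s.
At the end, for the whole second after the job is handed in: the gauge stands still in the deepest of the three bores, its tip within about 3 mm of the bottom and its collar down on the slanted face (collar underside within 9 mm of that mouth's centre), after the left, middle and right bores were bottomed in this order (distance between gauge_tip and plug_deep_c0 below 0.0135 m and (distance between collar_under and mouth_left below 0.009 m or distance between collar_under and mouth_middle below 0.009 m or distance between collar_under and mouth_right below 0.009 m) and linear speed of gauge below 0.02 m/s); the robot touches nothing.
It fails at once if the soap bottle is pushed more than 20 mm or knocked over (distance of soap_bottle from where it was at the start of the episode above 0.02 m or angle between soap_bottle's own z axis and vertical above 0.3 rad).
It fails at once if the pepper mill is pushed more than 20 mm or knocked over (distance of mill from where it was at the start of the episode above 0.02 m or angle between mill's own z axis and vertical above 0.3 rad).
It fails at once if the candle jar is pushed more than 20 mm or knocked over (distance of candle from where it was at the start of the episode above 0.02 m or angle between candle's own z axis and vertical above 0.3 rad).
It also fails if it takes over 64 s, if anything falls off the work surface, if the arm or the gripper's body presses on something with over 40 N, if the wrist force passes 120 N, or if a joint passes its speed limit or range.

ROBOT

A 6-joint arm with a two-finger parallel gripper is mounted at the origin on a cart in front of the work surface, level with it; the furniture and walls round the work are solid. World frame = base frame: x ahead of the robot, y to its left, z up, the work surface at z = 0. Lengths are in m, angles in rad, forces in N, time in s.
With the tool pointing down it reaches from about 0.325 to 0.9 m from the base axis. Payload 6.1 kg.
Tool frame: the origin (TCP) lies at the very end of the fingers, on their centre line; the grasp point (between the pads) lies 19 mm behind it; z points along the fingers, y is the line along which they close (so a half turn about z gives the same grasp; the last joint's range is limited). The gripper opens to 87 mm and grips with 3 to 60 N. Pads are 19 mm wide; open, the fingers measure 117 mm over their backs; the gripper's body (75 mm by 190 mm) begins 51 mm behind the grasp point.
Start: joints at [1.036, 0.22, 1.526, -0, 1.395, -0.126], TCP at [0.248, 0.573, 0.197] pointing down, gripper open.
Joint ranges: [-2.98, 2.98], [-0.91, 2.08], [0.09, 2.57], [-1.24, 4.39], [0.2, 2.65], [-2.68, 2.68]. Speed limits (rad/s): [2.57, 2.57, 3.01, 3.14, 3.14, 3.14].

INTERFACE

Orientations are given as a 3x3 rotation matrix whose columns are the frame's x, y, z axes.
In Python, from bench import ctrl, eyes, job gives the robot as it stands.
- The arm moves only by the shell command python3 -m crank 'ROWS' [FORCE]. ROWS is a JSON object of lists of equal length, an entry for each row: "xyz": the shift along the tool's x, y, z in mm, a list of three; "spin": the turn about the tool's z in rad; "hand": the finger opening in mm, from 0 to 87. A call has 1 to 12 rows; each row is the pose to reach, as a shift and turn from the pose commanded when the call began, along the tool's axes at that moment; what a row does not reach only later rows make up. A row lasts 1/8 s, in which the tool goes at most 62.5 mm and 10.7 degrees, less where a joint would pass 70% of its speed; a pose out of reach is approached as far as the arm can. A call with a gripper value outside its range is refused whole. The fingers move at their own pace and stop on an object; FORCE is the grip in N (left out, the last holds). Time passes only in rows, so rows that repeat a pose let the fingers close. It gives the time, the measured TCP pose, the force, the opening and the grip force at its end, in the units of the state.
- ctrl.get_state(): the state, without advancing time (a new reading comes with each control period).
- eyes.read_camera(name): name is "side" or "top"; returns a dict with "img" (480x640x3 uint8, blue, green, red), "camera_matrix" (3x3 intrinsics, pixels), "rvec" (rotation vector, rad) and "tvec" (3), from world to camera coordinates, as OpenCV has them. Camera axes: x right, y down, z forward; pixel columns grow to the right and rows downward; lengths in m; the calibration is good to about 2 mm. A picture is of the moment at which its call begins. There is no depth.
- job.finish_job(): hands the job in; it is judged then, once.
The state is a dict: "clock": time; "joint_pos": joint angles; "joint_velocities": joint speeds; "tau": joint torques, N m; "eef_pos": TCP position; "eef_rot": TCP orientation; "wrist_force": force on the tool from outside, world axes, zero at the start; "ft_torque": the same for the moment, N m; "gripper_width": finger opening in m; "grasp_force": force on a finger pad.
Only numpy, scipy, OpenCV 4.12 (cv2) and the standard library are available. Lean on these libraries where they do the work, as an engineer would, in place of code of your own. Each camera call takes 0.05 s, during which the arm holds its last target. There are 200 camera calls.

## Working session

There is one attempt and no reset: what is moved stays moved. The work goes in short steps, Python scripts to look and compute and a shell command to move; the robot and the scene stay as the last step left them, time stands still between calls to the robot, and variables do not carry over. Pictures are saved under pics/ and viewed, at most 10 in all, crops included, and the job is handed in when it is done.

```bash
mkdir -p pics; ls; python3 - <<'E'
from bench import ctrl, eyes, job
import cv2,numpy as np
for n in("side","top"):
    c=eyes.read_camera(n); cv2.imwrite(f"pics/{n}0.png",c["img"])
    R=cv2.Rodrigues(c["rvec"])[0]; print(n,c["camera_matrix"].tolist(),(-R.T@c["tvec"].reshape(3)).round(3),R.round(3).tolist())
s=ctrl.get_state();print(s)
E
```

```text
pics
side [[479.96718892587387, 0.0, 322.46039765312435], [0.0, 479.96718892587387, 237.49348633080248], [0.0, 0.0, 1.0]] [ 0.307 -0.696  0.636] [[0.963, -0.269, 0.024], [-0.122, -0.513, -0.85], [0.241, 0.815, -0.527]]
top [[484.9934462162465, 0.0, 312.9413954315448], [0.0, 484.9934462162465, 239.83097407154685], [0.0, 0.0, 1.0]] [0.341 0.127 1.062] [[0.094, -0.996, 0.002], [-0.974, -0.092, -0.206], [0.205, 0.018, -0.979]]
{'clock': 0.1, 'joint_pos': array([ 1.03587946e+00,  2.21160109e-01,  1.52750160e+00, -1.67886460e-06,
        1.39470199e+00, -1.26083778e-01]), 'joint_velocities': array([ 0.00066184, -0.00170984, -0.00141734,  0.0011609 ,  0.00026574,
       -0.00032158]), 'tau': array([ 6.12842086e-04, -4.95950639e+01, -3.88517153e+01,  7.00766151e-02,
        5.16964460e-02, -4.40290262e-05]), 'eef_pos': array([0.24814409, 0.57296576, 0.19583614]), 'eef_rot': array([[-9.17585359e-01,  3.97537793e-01, -9.01404679e-04],
       [ 3.97538754e-01,  9.17584119e-01, -1.52449537e-03],
       [ 2.21070092e-04, -1.75719793e-03, -9.99998432e-01]]), 'wrist_force': array([-0.08109123,  0.0360306 , -0.28689604]), 'ft_torque': array([ 0.00512141,  0.02293263, -0.00794445]), 'grasp_force': 0.0, 'gripper_width': 0.0871376764600868}
```

View pics/side0.png

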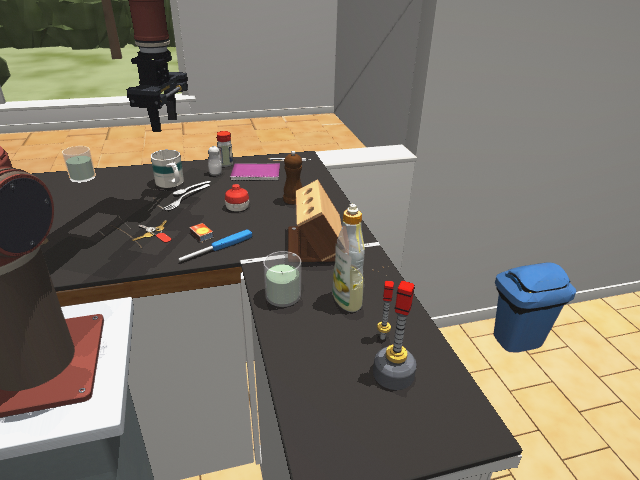

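View pics/top0.png

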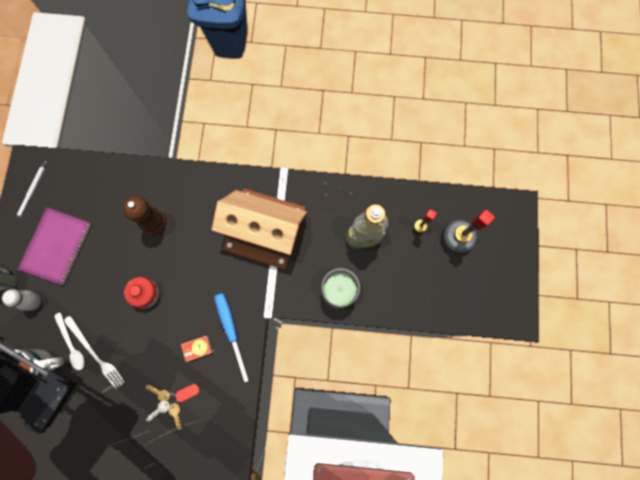

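The side view shows the block's face with its bores near (308,200), the large gauge's handle at (404,298) in the stand at (396,367), the decoy at (388,290) and the bottle at (350,260). The top view shows the mouths near (231,219), (254,226) and (278,232), and the large handle at (486,218).

```bash
cat > h.py <<'E'
import cv2,numpy as np
from bench import ctrl,eyes,job
class Cam:
    def __init__(s,n):
        c=eyes.read_camera(n); s.img=c["img"]; s.K=c["camera_matrix"]; s.rv=c["rvec"]; s.t=np.array(c["tvec"]).reshape(3)
        s.R=cv2.Rodrigues(s.rv)[0]; s.C=-s.R.T@s.t; s.P=s.K@np.c_[s.R,s.t]
    def onz(s,p,z):
        d=s.R.T@np.linalg.inv(s.K)@np.array([p[0],p[1],1.]); return s.C+d*(z-s.C[2])/d[2]
    def proj(s,X): return cv2.projectPoints(np.array(X,float).reshape(-1,1,3),s.rv,s.t,s.K,None)[0].reshape(-1,2)
def tri(a,pa,b,pb):
    X=cv2.triangulatePoints(a.P,b.P,np.array(pa,float).reshape(2,1),np.array(pb,float).reshape(2,1)).ravel(); return X[:3]/X[3]
def blobs(mask,box,amin=15):
    x0,y0,x1,y1=box; m=np.zeros_like(mask); m[y0:y1,x0:x1]=mask[y0:y1,x0:x1]
    n,l,st,ce=cv2.connectedComponentsWithStats(m.astype(np.uint8)); return [(int(st[i,4]),ce[i].round(1).tolist(),st[i,:4].tolist()) for i in range(1,n) if st[i,4]>=amin],l
def red(im): b,g,r=[im[...,i].astype(int) for i in range(3)]; return (r>90)&(g<50)&(b<60)
E
python3 - <<'E'
from h import *
s,t=Cam("side"),Cam("top")
rs,_=blobs(red(s.img),(370,270,430,330)); rt,_=blobs(red(t.img),(420,200,510,240)); print(rs,rt)
g=[max(r)[1] for r in(rs,rt)]; print("handle",tri(s,g[0],t,g[1]))
gr=t.img.max(2)
m,_=blobs(gr<75,(220,205,295,245)); print("mouth dark",m)
for a in m: print(a[0],t.onz(a[1],.1245).round(4))
gs=s.img.max(2); ms,_=blobs(gs<100,(298,183,322,220),5); print(ms)
# whole-picture enlarged crops
A=cv2.resize(t.img[185:280,205:345],None,fx=4,fy=4,interpolation=2);B=cv2.resize(t.img[190:270,400:510],(560,407),interpolation=2)
C=cv2.resize(s.img[170:280,275:375],None,fx=3.6,fy=3.6,interpolation=2); D=cv2.resize(s.img[275:395,360:430],None,fx=3.3,fy=3.3,interpolation=2)
o=np.zeros((600,800,3),np.uint8)
B=cv2.resize(t.img[195:260,450:505],None,fx=4,fy=4,interpolation=2)
D=cv2.resize(s.img[275:395,360:430],None,fx=1.8,fy=1.8,interpolation=2);C=cv2.resize(s.img[175:275,275:345],None,fx=2.2,fy=2.2,interpolation=2)
for im,x,y in((A,0,0),(B,565,0),(C,0,380),(D,300,380)):
    hh,w=im.shape[:2]; hh=min(hh,600-y); o[y:y+hh,x:x+w]=im[:hh]
cv2.imwrite("pics/c1.png",o)
E
```

```text
[(57, [388.6, 284.6], [385, 281, 9, 8]), (391, [404.5, 295.3], [396, 281, 19, 30]), (71, [387.6, 293.2], [384, 289, 9, 9]), (16, [387.0, 299.5], [383, 299, 9, 2]), (43, [401.1, 311.7], [395, 309, 14, 6])] [(20, [481.3, 220.3], [478, 215, 9, 11])]
handle [ 0.59585242 -0.17062296  0.17149823]
mouth dark [(144, [231.6, 240.4], [220, 235, 33, 10])]
144 [0.5211 0.3039 0.1245]
[(42, [301.8, 184.7], [298, 183, 12, 6]), (27, [318.0, 217.7], [313, 215, 9, 5])]
```

View pics/c1.png

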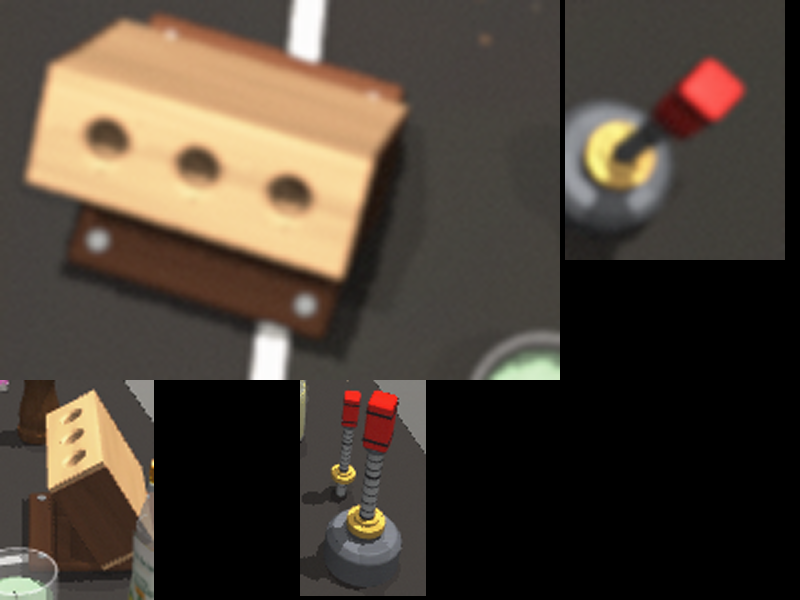

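The crops show the mouths at about (231.8,219.5), (254.3,226.8), (277.3,233.8) in the top view. The handle's top face has corners near (486.5,209), (495,218), (485,225.5), (477,217.5). I refine these and project them to metric positions.

```bash
python3 - <<'E'
from h import *
s,t=Cam("side"),Cam("top")
b,g,r=[t.img[...,i].astype(int) for i in range(3)]
m,l=blobs((r>170)&(g<90),(465,200,505,235)); a=max(m); print("top face",a)
ys,xs=np.where((r[200:235,465:505]>170)&(g[200:235,465:505]<90)); 
q=np.array([t.onz(p,.193)[:2] for p in np.c_[xs+465,ys+200]],np.float32)
print("rect at .193",cv2.minAreaRect(q*1000)); 
c=np.array([[486.5,209.25],[495,218],[485,225.5],[477.25,217.5]]); Q=np.array([t.onz(p,.193) for p in c]); print(Q.round(4).tolist(),Q.mean(0)); 
d=np.roll(Q,-1,0)-Q; print(np.linalg.norm(d,axis=1).round(4),(np.degrees(np.arctan2(d[:,1],d[:,0]))%90).round(1))
# stand disc
y=(r>110)&(g>80)&(b<70)
print("collar",[ (x[0],t.onz(x[1],.05).round(4)) for x in blobs(y,(445,220,475,250))[0]])
# mouths
M=[]
for n,p in(("L",(231.8,219.5)),("M",(254.3,226.8)),("R",(277.3,233.8))):
    x,y=map(round,p); bl,_=blobs(r<140,(x-8,y-8,x+9,y+9)); k=max(bl); M.append(t.onz(k[1],.1245)); print(n,k,M[-1].round(4))
M=np.array(M); print("spacing",np.linalg.norm(np.diff(M,axis=0),axis=1)); v=M[0]-M[2]; yaw=np.arctan2(-v[0],v[1]); print("yaw",yaw)
for n,c,z in(("top",[[217,201.25],[298.75,224.5]],.14),("low",[[211.25,230.75],[291.25,254.5]],.109)):
    e=np.array([t.onz(p,z) for p in c]); v=e[0]-e[1]; print(n,e.round(4).tolist(),np.linalg.norm(v),np.arctan2(-v[0],v[1]),e.mean(0))
print("side reproj",s.proj(M))
k=np.array([[275+72/2.2,175+35/2.2],[275+73/2.2,175+55/2.2],[275+75/2.2,175+77/2.2]]);print("side clicked",k.tolist())
for i,p in enumerate([(231.8,219.5),(254.3,226.8),(277.3,233.8)]): print("tri",tri(s,k[i],t,p).round(4))
print("bottle cap",t.onz((376,212),.226),"candle",t.onz((340,288),.09),"mill",t.onz((135,208),.15))
E
```

```text
top face (99, [486.9, 216.9], [479, 210, 15, 15])
rect at .193 ((595.7684936523438, -172.35227966308594), (21.779605865478516, 22.18718147277832), 49.27238464355469)
[[0.611, -0.1723, 0.193], [0.5956, -0.1883, 0.193], [0.5796, -0.1702, 0.193], [0.5935, -0.1556, 0.193]] [ 0.59493023 -0.17162289  0.193     ]
[0.0221 0.0242 0.0202 0.0242] [46.2 41.5 46.4 46.2]
collar []
L (49, [231.2, 218.1], [227, 215, 10, 7]) [0.566  0.3105 0.1245]
M (49, [254.2, 225.3], [250, 222, 10, 7]) [0.5557 0.2631 0.1245]
R (49, [277.0, 232.1], [273, 229, 9, 7]) [0.5462 0.2165 0.1245]
spacing [0.04848093 0.04755456]
yaw -0.20827264025499104
top [[0.5937, 0.3397, 0.14], [0.5619, 0.1744, 0.14]] 0.16839408434112452 -0.19000915917551345 [0.57782142 0.25704604 0.14      ]
low [[0.5399, 0.3501, 0.109], [0.5067, 0.1847, 0.109]] 0.16870752798005928 -0.19799928623530072 [0.52329374 0.26741055 0.109     ]
side reproj [[308.642855   190.21490296]
 [309.33078352 199.50590794]
 [310.3479227  209.30973455]]
side clicked [[307.72727272727275, 190.9090909090909], [308.1818181818182, 200.0], [309.09090909090907, 210.0]]
tri [0.5635 0.3091 0.1236]
tri [0.5528 0.2626 0.1238]
tri [0.543  0.2156 0.1236]
bottle cap [0.57707014 0.03517875 0.226     ] candle [0.45132526 0.08150729 0.09      ] mill [0.56242456 0.49442379 0.15      ]
```

```bash
cat >> h.py <<'E'
def need(x,y,z,yaw=None):
    s=ctrl.get_state(); R=s["eef_rot"]; d=R.T@(np.array([x,y,z])-s["eef_pos"])
    w=np.degrees(np.arctan2(R[1,1],R[0,1])); print("t",round(s["clock"],2),"pos",s["eef_pos"].round(4),"yaw",w.round(1),"move mm",(d*1000).round(1),"spin",None if yaw is None else round(np.radians(w-yaw),3),"F",s["wrist_force"].round(1),"w",round(s["gripper_width"],4))
E
python3 -m crank '{"xyz":[[0,0,-50],[-30,-30,-110],[-615,-545,-155],[-615,-545,-155],[-615,-545,-155],[-615,-545,-155],[-615,-545,-155],[-615,-545,-155],[-615,-545,-155],[-615,-545,-155],[-615,-545,-155],[-615,-545,-155]],"spin":[0,0,0.1,0.2,0.35,0.35,0.35,0.35,0.35,0.35,0.35,0.35],"hand":[60,60,60,60,60,60,60,60,60,60,60,60]}' 20; python3 -c "
from h import *
need(.596,-.172,.25,46.5)"
```

```text
clock: 1.8
eef_pos: [0.5277, -0.0263, 0.3411]
eef_rot: [[-0.725, 0.688, 0.001], [0.688, 0.725, 0.0], [-0.0, 0.001, -1.0]]
wrist_force: [0.9, 1.2, 0.3]
gripper_width: 0.0601
grasp_force: 0.0
t 1.8 pos [ 0.5277 -0.0263  0.3411] yaw 46.5 move mm [-149.8  -58.7   91.1] spin 0.0 F [0.9 1.2 0.3] w 0.0601
```

```bash
python3 -m crank '{"xyz":[[-55,-20,0],[-110,-40,0],[-150,-59,0],[-150,-59,60],[-150,-59,90],[-150,-59,90],[-150,-59,90]],"spin":[0,0,0,0,0,0,0],"hand":[60,60,60,60,60,60,60]}'; python3 - <<'E'
from h import *
need(.596,-.172,.149,46.5)
s,t=Cam("side"),Cam("top")
A=cv2.resize(s.img[215:395,330:480],None,fx=3.3,fy=3.3,interpolation=2)
B=cv2.resize(t.img[180:280,440:530],None,fx=3.3,fy=3.3,interpolation=2)
o=np.zeros((600,800,3),np.uint8); o[:A.shape[0],:A.shape[1]]=A; o[:B.shape[0],500:500+B.shape[1]]=B; cv2.imwrite("pics/c2.png",o)
E
```

```text
clock: 2.68
eef_pos: [0.5961, -0.1705, 0.2526]
eef_rot: [[-0.726, 0.688, 0.002], [0.688, 0.726, -0.001], [-0.002, 0.001, -1.0]]
wrist_force: [-0.7, -1.0, 0.1]
gripper_width: 0.06
grasp_force: 0.0
t 2.67 pos [ 0.5961 -0.1705  0.2526] yaw 46.5 move mm [ -0.7  -1.3 103.6] spin 0.001 F [-0.7 -1.   0.1] w 0.06
```

View pics/c2.png

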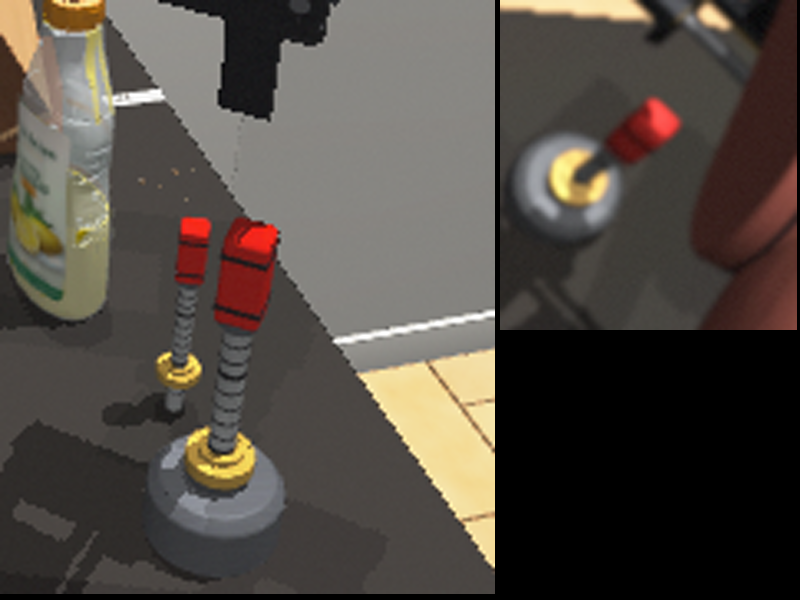

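The fingers hang above and around the large handle and the stand is clear. I descend and grip.

```bash
python3 -m crank '{"xyz":[[0,-1,50],[0,-1,100],[0,-1,104],[0,-1,104],[0,-1,104],[0,-1,104],[0,-1,104],[0,-1,104]],"spin":[0,0,0,0,0,0,0,0],"hand":[60,60,60,60,15,15,15,15]}' 30; python3 -c "
from h import *
need(.596,-.172,.149,46.5)"
```

```text
clock: 3.78
eef_pos: [0.5948, -0.1711, 0.147]
eef_rot: [[-0.726, 0.688, 0.0], [0.688, 0.726, -0.0], [-0.0, 0.0, -1.0]]
wrist_force: [-0.3, -0.6, 0.3]
gripper_width: 0.028
grasp_force: 0.0
t 3.77 pos [ 0.5948 -0.1711  0.147 ] yaw 46.5 move mm [-1.5  0.2 -2. ] spin 0.0 F [-0.3 -0.6  0.3] w 0.028
```

```bash
python3 -m crank '{"xyz":[[0,0,0],[0,0,0],[0,0,0],[0,0,-15],[0,0,-30],[0,0,-60],[0,0,-110],[0,0,-160],[0,0,-210],[0,0,-245],[0,0,-245]],"spin":[0,0,0,0,0,0,0,0,0,0,0],"hand":[10,10,10,10,10,10,10,10,10,10,10]}' 30; python3 -c "
from h import *
need(.5624-.05,.3096,.39,78.7)
s,t=Cam('side'),Cam('top')
cv2.imwrite('pics/s3.png',s.img)"
```

```text
clock: 5.15
eef_pos: [0.5958, -0.1715, 0.3969]
eef_rot: [[-0.726, 0.688, 0.008], [0.688, 0.726, -0.003], [-0.008, 0.003, -1.0]]
wrist_force: [-0.6, -0.6, -2.7]
gripper_width: 0.0224
grasp_force: 29.9
t 5.15 pos [ 0.5958 -0.1715  0.3969] yaw 46.5 move mm [391.6 291.7   4.6] spin -0.562 F [-0.6 -0.6 -2.7] w 0.0224
```

View pics/s3.png

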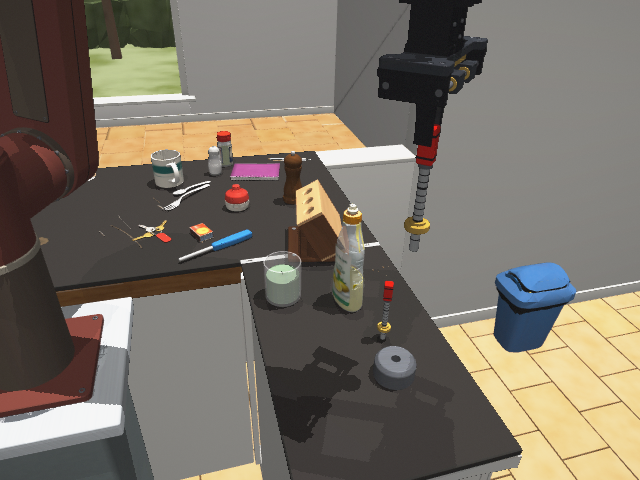

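The gauge hangs upright in the grip, clear of everything: tip at pixel (415,248), collar at (417,226). I carry it over the left mouth, staying high over the bottle.

```bash
python3 -m crank '{"xyz":[[20,20,-10],[60,55,-15],[100,92,-15],[140,129,-15],[180,166,-15],[220,202,-15],[260,239,-15],[300,276,-15],[340,313,-15],[355,326.5,-15],[355,326.5,30],[355,326.5,30]],"spin":[-0.05,-0.1,-0.2,-0.3,-0.4,-0.5,-0.562,-0.562,-0.562,-0.562,-0.562,-0.562],"hand":[10,10,10,10,10,10,10,10,10,10,10,10]}' 30; python3 -c "
from h import *
need(.5634,.3094,.278,78.7)"
```

```text
clock: 6.75
eef_pos: [0.5592, 0.3088, 0.3548]
eef_rot: [[-0.981, 0.196, -0.011], [0.196, 0.981, -0.005], [0.01, -0.007, -1.0]]
wrist_force: [-0.2, -0.2, -2.6]
gripper_width: 0.0219
grasp_force: 29.9
t 6.75 pos [0.5592 0.3088 0.3548] yaw 78.7 move mm [-4.8  2.  76.7] spin 0.0 F [-0.2 -0.2 -2.6] w 0.0219
```

```bash
python3 -m crank '{"xyz":[[-1,1,40],[-1,1,75],[-1,1,75],[-1,1,75]],"spin":[0,0,0,0],"hand":[10,10,10,10]}'; python3 - <<'E'
from h import *
need(.5634,.3094,.278,78.7)
s,t=Cam("side"),Cam("top")
A=cv2.resize(s.img[100:250,255:375],None,fx=4,fy=4,interpolation=2)
B=cv2.resize(t.img[170:270,190:310],None,fx=2.6,fy=2.6,interpolation=2)
o=np.zeros((600,800,3),np.uint8); o[:A.shape[0],:A.shape[1]]=A; o[:B.shape[0],485:485+B.shape[1]]=B; cv2.imwrite("pics/c4.png",o)
# predicted tip under grasp
p=ctrl.get_state()["eef_pos"]; tip=p+[0,0,.019-.158]; print("tip",tip,"px side/top",s.proj(tip),t.proj(tip))
E
```

```text
clock: 7.25
eef_pos: [0.5639, 0.3107, 0.2891]
eef_rot: [[-0.981, 0.196, 0.002], [0.196, 0.981, 0.001], [-0.002, 0.001, -1.0]]
wrist_force: [0.3, 0.6, -1.3]
gripper_width: 0.0217
grasp_force: 29.9
t 7.25 pos [0.5639 0.3107 0.2891] yaw 78.7 move mm [ 0.2 -1.3 11.1] spin -0.0 F [ 0.3  0.6 -1.3] w 0.0217
tip [0.56415992 0.31108205 0.15077385] px side/top [[307.90864217 180.18957525]] [[228.54735292 215.62073255]]
```

View pics/c4.png

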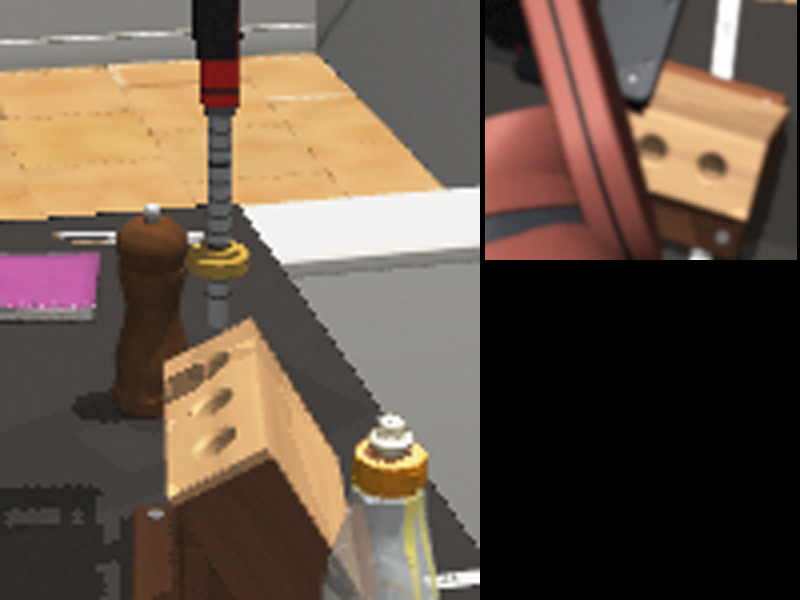

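The tip is at side pixel (309.5,180.5). Lowered to mouth height it would fall at about (309.4,191), and the left mouth is at (308.8,190.5), so it is centred to about 2 mm. I lower it into the mouth.

```bash
python3 -m crank '{"xyz":[[0.5,0,14],[0.5,0,22],[0.5,0,28],[0.5,0,33],[0.5,0,36],[0.5,0,36]],"spin":[0,0,0,0,0,0],"hand":[10,10,10,10,10,10]}' 20
```

```text
clock: 8.1
eef_pos: [0.5622, 0.311, 0.2503]
eef_rot: [[-0.981, 0.196, -0.001], [0.196, 0.981, -0.0], [0.001, -0.0, -1.0]]
wrist_force: [-0.6, 0.6, -2.4]
gripper_width: 0.0217
grasp_force: 19.9
```

```bash
python3 -m crank '{"xyz":[[12,0,0.5],[25,0,2],[37,0,5],[49,0,9],[61,0,14.5],[72,0,20.5],[72,0,20.5]],"spin":[0,0,0,0,0,0,0],"hand":[10,10,10,10,10,10,10]}' 15; python3 - <<'E'
from h import *
s,t=Cam("side"),Cam("top")
A=cv2.resize(s.img[100:250,235:375],None,fx=4,fy=4,interpolation=2);cv2.imwrite("pics/c5.png",A)
E
```

```text
clock: 8.98
eef_pos: [0.4904, 0.3252, 0.2292]
eef_rot: [[-0.981, 0.195, -0.002], [0.195, 0.981, -0.001], [0.002, -0.001, -1.0]]
wrist_force: [-0.1, 0.4, -1.9]
gripper_width: 0.0218
grasp_force: 15.0
```

View pics/c5.png

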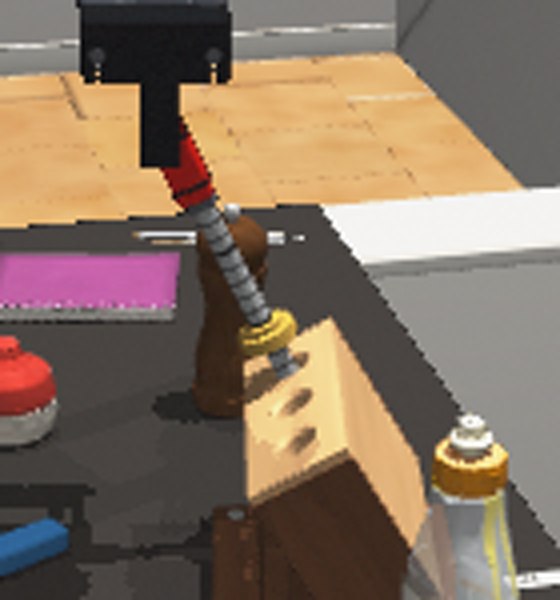

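The gauge leans about 30° in the left bore, with the rod entering the mouth at pixel (285,365) of the crop. I drive it along the bore and watch the force.

```bash
python3 -m crank '{"xyz":[[-3,0,5.2],[-6,0,10.4],[-9,0,15.6],[-12,0,20.8],[-15,0,26],[-15,0,26]],"spin":[0,0,0,0,0,0],"hand":[10,10,10,10,10,10]}' 15|grep -v rot; for i in 1 ; do python3 -m crank '{"xyz":[[-2,0,3.5],[-4,0,7],[-5,0,8.7],[-5,0,8.7]],"spin":[0,0,0,0],"hand":[10,10,10,10]}' |grep -v rot; done
```

```text
clock: 9.82
eef_pos: [0.5065, 0.3219, 0.2035]
wrist_force: [-0.6, 0.3, -2.0]
gripper_width: 0.022
grasp_force: 15.0
clock: 10.32
eef_pos: [0.5115, 0.3211, 0.1953]
wrist_force: [0.3, 0.1, -2.7]
gripper_width: 0.0219
grasp_force: 15.0
```

```bash
for i in 1 ; do python3 -m crank '{"xyz":[[-2,0,3.5],[-4,0,7],[-5,0,8.7],[-5,0,8.7]],"spin":[0,0,0,0],"hand":[10,10,10,10]}' |grep -v rot; done
```

```text
clock: 10.82
eef_pos: [0.5164, 0.32, 0.1865]
wrist_force: [-0.0, 0.4, -1.6]
gripper_width: 0.0219
grasp_force: 15.0
```

```bash
python3 -m crank '{"xyz":[[-2,0,3.5],[-4,0,7],[-5,0,8.7],[-5,0,8.7]],"spin":[0,0,0,0],"hand":[10,10,10,10]}' |grep -v rot
```

```text
clock: 11.32
eef_pos: [0.5211, 0.3191, 0.1777]
wrist_force: [-1.6, -0.4, -2.7]
gripper_width: 0.0219
grasp_force: 15.0
```

```bash
python3 -m crank '{"xyz":[[-2,0,3.5],[-4,0,7],[-5,0,8.7],[-5,0,8.7]],"spin":[0,0,0,0],"hand":[10,10,10,10]}' |grep -v rot
```

```text
clock: 11.82
eef_pos: [0.526, 0.3182, 0.1689]
wrist_force: [-0.7, -0.6, -3.5]
gripper_width: 0.0215
grasp_force: 15.0
```

```bash
python3 -m crank '{"xyz":[[-2,0,3.5],[-4,0,7],[-5,0,8.7],[-5,0,8.7]],"spin":[0,0,0,0],"hand":[10,10,10,10]}' |grep -v rot;  python3 - <<'E'
from h import *
s,t=Cam("side"),Cam("top")
A=cv2.resize(s.img[100:250,235:375],None,fx=4,fy=4,interpolation=2);cv2.imwrite("pics/c6.png",A)
E
```

```text
clock: 12.32
eef_pos: [0.5301, 0.3183, 0.1634]
wrist_force: [-11.7, 0.3, 13.3]
gripper_width: 0.0219
grasp_force: 15.0
```

View pics/c6.png

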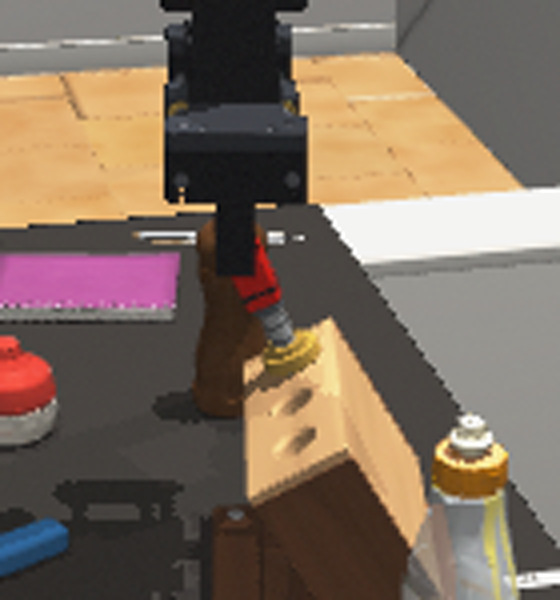

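The rod is bottomed in the left bore: 17 N along the axis, collar down on the face at (290,352) of the crop. The depth is about 90 mm. Since bores differ by at least 13 mm and none exceeds 95 mm, the left one should be the deepest. I withdraw, shift 48 mm to the middle bore and enter it.

```bash
python3 -m crank '{"xyz":[[0,0,0],[5,0,-8.7],[13,0,-22.5],[21,0,-36.4],[29,0,-50.2],[37,0,-64],[45,0,-78],[51,0,-88.3],[51,-15,-88.3],[51,-32,-88.3],[51,-48,-88.3],[51,-48,-88.3]],"spin":[0,0,0,0,0,0,0,0,0,0,0,0],"hand":[10,10,10,10,10,10,10,10,10,10,10,10]}' 30;  python3 - <<'E'
from h import *
need(0,0,0)
s,t=Cam("side"),Cam("top")
A=cv2.resize(s.img[100:250,235:375],None,fx=4,fy=4,interpolation=2);cv2.imwrite("pics/c7.png",A)
p=ctrl.get_state()["eef_pos"]; bx=np.array([.98,-.197,0]); tip=p+[0,0,.019]+.158*(.5*bx+[0,0,-.866]); print("tip",tip,(s.proj(tip)-[235,100])*4)
m=np.array([.553,.2626,.124]); print("mouth->tip",tip-m,"axial",(tip-m)@(.5*bx+[0,0,-.866]),(s.proj(m)-[235,100])*4)
E
```

```text
clock: 13.92
eef_pos: [0.4715, 0.2785, 0.2487]
eef_rot: [[-0.98, 0.198, -0.001], [0.198, 0.98, -0.0], [0.0, -0.0, -1.0]]
wrist_force: [0.8, -0.7, -2.3]
gripper_width: 0.0217
grasp_force: 30.0
t 13.93 pos [0.4715 0.2785 0.2487] yaw 78.6 move mm [ 407.  -366.1  249. ] spin None F [ 0.8 -0.7 -2.3] w 0.0217
tip [0.54916437 0.26424715 0.13111937] [[285.97308379 388.06027933]]
mouth->tip [-0.00383563  0.00164715  0.00711937] axial -0.008207082908721719 [[293.02635395 399.6584303 ]]
```

View pics/c7.png

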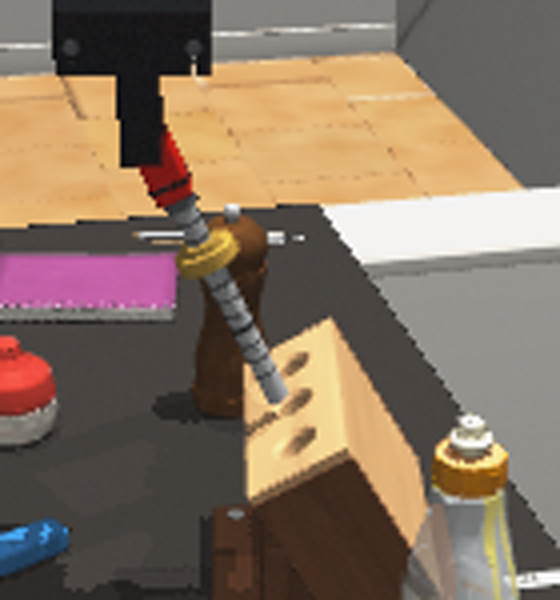

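The gauge is out and the tip is at (278,395) in the crop, with the middle mouth at (298,402). The rod leans about 2.5° less than the bore, so the tip is about 6 mm too near the robot. I correct by 6.5 mm and go in.

```bash
python3 -m crank '{"xyz":[[-6.5,0,0],[-6.5,0,0],[-9,0,4.3],[-11.5,0,8.7],[-14,0,13],[-16.5,0,17.3],[-16.5,0,17.3]],"spin":[0,0,0,0,0,0,0],"hand":[10,10,10,10,10,10,10]}' 20|grep -v rot
```

```text
clock: 14.9
eef_pos: [0.4876, 0.2768, 0.231]
wrist_force: [0.3, 0.2, -1.8]
gripper_width: 0.0216
grasp_force: 20.0
```

```bash
python3 -m crank '{"xyz":[[-3,0,5.2],[-6,0,10.4],[-9,0,15.6],[-12,0,20.8],[-15,0,26],[-15,0,26]],"spin":[0,0,0,0,0,0],"hand":[10,10,10,10,10,10]}' 15|grep -v rot
```

```text
clock: 15.65
eef_pos: [0.5024, 0.2738, 0.2049]
wrist_force: [0.1, -0.7, -1.2]
gripper_width: 0.0221
grasp_force: 15.0
```

```bash
python3 -m crank '{"xyz":[[-2,0,3.5],[-4,0,7],[-5,0,8.7],[-5,0,8.7]],"spin":[0,0,0,0],"hand":[10,10,10,10]}' |grep -v rot
```

```text
clock: 16.15
eef_pos: [0.5073, 0.273, 0.1967]
wrist_force: [-0.6, 0.1, -2.6]
gripper_width: 0.0217
grasp_force: 15.0
```

```bash
python3 -m crank '{"xyz":[[-2,0,3.5],[-4,0,7],[-5,0,8.7],[-5,0,8.7]],"spin":[0,0,0,0],"hand":[10,10,10,10]}' |grep -v rot
```

```text
clock: 16.65
eef_pos: [0.5122, 0.272, 0.1879]
wrist_force: [-0.1, -0.1, -3.3]
gripper_width: 0.0221
grasp_force: 15.0
```

```bash
python3 -m crank '{"xyz":[[-2,0,3.5],[-4,0,7],[-5,0,8.7],[-5,0,8.7]],"spin":[0,0,0,0],"hand":[10,10,10,10]}' |grep -v rot
```

```text
clock: 17.15
eef_pos: [0.5161, 0.272, 0.1819]
wrist_force: [-12.6, -0.1, 12.2]
gripper_width: 0.0217
grasp_force: 15.0
```

Middle bottomed, about 21 mm shallower than the left. On to the right bore.

```bash
python3 -m crank '{"xyz":[[0,0,0],[0,0,0],[5,0,-8.7],[13,0,-22.5],[21,0,-36.4],[29,0,-50.2],[37,0,-64],[40,0,-69.3],[40,-15,-69.3],[40,-32,-69.3],[40,-48,-69.3],[40,-48,-69.3]],"spin":[0,0,0,0,0,0,0,0,0,0,0,0],"hand":[10,10,10,10,10,10,10,10,10,10,10,10]}' 30;  python3 - <<'E'
from h import *
s,t=Cam("side"),Cam("top")
A=cv2.resize(s.img[100:250,235:375],None,fx=4,fy=4,interpolation=2);cv2.imwrite("pics/c8.png",A)
E
```

```text
clock: 18.65
eef_pos: [0.4685, 0.2302, 0.2487]
eef_rot: [[-0.98, 0.198, -0.0], [0.198, 0.98, -0.0], [0.0, -0.0, -1.0]]
wrist_force: [-0.0, -0.3, -2.1]
gripper_width: 0.0216
grasp_force: 30.0
```

View pics/c8.png

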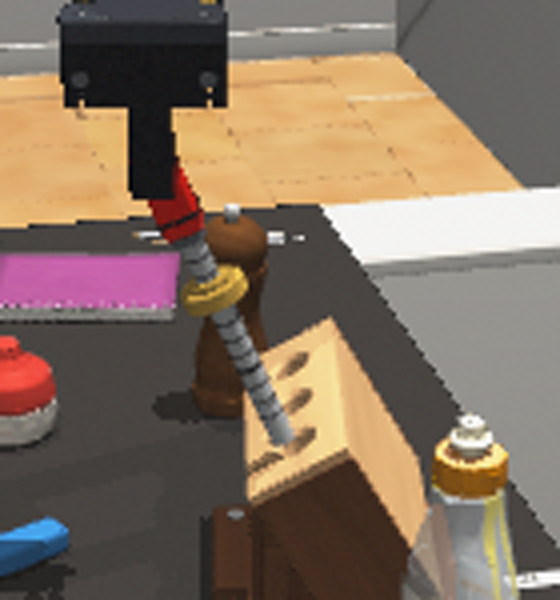

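The tip is at (287,438), with the right mouth at (301,440). It is again about 6 mm short in the block's x, so I shift 6 mm and go in.

```bash
python3 -m crank '{"xyz":[[-6,0,0],[-6,0,0],[-8.5,0,4.3],[-11,0,8.7],[-13.5,0,13],[-16,0,17.3],[-16,0,17.3]],"spin":[0,0,0,0,0,0,0],"hand":[10,10,10,10,10,10,10]}' 20|grep -v rot
```

```text
clock: 19.62
eef_pos: [0.4842, 0.2285, 0.231]
wrist_force: [0.3, -0.2, -1.0]
gripper_width: 0.0218
grasp_force: 20.0
```

```bash
python3 -m crank '{"xyz":[[-3,0,5.2],[-6,0,10.4],[-9,0,15.6],[-12,0,20.8],[-12,0,20.8]],"spin":[0,0,0,0,0],"hand":[10,10,10,10,10]}' 15|grep -v rot
```

```text
clock: 20.25
eef_pos: [0.496, 0.2261, 0.21]
wrist_force: [0.0, -0.0, -2.8]
gripper_width: 0.022
grasp_force: 15.0
```

```bash
python3 -m crank '{"xyz":[[-2,0,3.5],[-4,0,7],[-5,0,8.7],[-5,0,8.7]],"spin":[0,0,0,0],"hand":[10,10,10,10]}' |grep -v rot
```

```text
clock: 20.75
eef_pos: [0.5009, 0.2253, 0.2018]
wrist_force: [-0.7, -0.1, -2.4]
gripper_width: 0.0216
grasp_force: 15.0
```

```bash
python3 -m crank '{"xyz":[[-2,0,3.5],[-4,0,7],[-5,0,8.7],[-5,0,8.7]],"spin":[0,0,0,0],"hand":[10,10,10,10]}' |grep -v rot
```

```text
clock: 21.25
eef_pos: [0.5068, 0.2253, 0.1975]
wrist_force: [-8.4, 0.2, 15.9]
gripper_width: 0.0216
grasp_force: 15.0
```

Right bore bottomed at about 51–58 mm, so the depths are roughly left 90, middle 70, right 51–58. The left is the deepest. I hold briefly, withdraw and go back over to it.

```bash
python3 -m crank '{"xyz":[[0,0,0],[0,0,0],[5,0,-8.7],[13,0,-22.5],[21,0,-36.4],[29,0,-50.2],[32,0,-55.4],[32,18,-55.4],[32,43,-55.4],[32,70,-55.4],[32,96,-55.4],[32,96,-55.4]],"spin":[0,0,0,0,0,0,0,0,0,0,0,0],"hand":[10,10,10,10,10,10,10,10,10,10,10,10]}' 30;  python3 - <<'E'
from h import *
need(.4933,.3231,.2487)
s,t=Cam("side"),Cam("top")
A=cv2.resize(s.img[100:250,235:375],None,fx=4,fy=4,interpolation=2);cv2.imwrite("pics/c9.png",A)
# brass collar and grey-rod axis in side crop: rod below collar
b,g,r=[A[...,i].astype(int) for i in range(3)]
m=(r>140)&(g>100)&(b<70)&(r-b>90); print("brass",max(blobs(m,(150,150,330,380))[0]))
m=(r>110)&(g<50)&(b<60); print("red",max(blobs(m,(110,100,260,300))[0]))
gy=(abs(r-g)<14)&(abs(g-b)<14)&(r>90); print("grey",sorted(blobs(gy,(180,200,330,420))[0])[-3:])
E
```

```text
clock: 22.75
eef_pos: [0.4926, 0.3269, 0.2472]
eef_rot: [[-0.981, 0.193, -0.002], [0.193, 0.981, -0.0], [0.002, -0.001, -1.0]]
wrist_force: [0.1, 0.3, -2.7]
gripper_width: 0.0216
grasp_force: 30.0
t 22.75 pos [0.4926 0.3269 0.2472] yaw 78.9 move mm [-1.5 -3.6 -1.5] spin None F [ 0.1  0.3 -2.7] w 0.0216
brass (585, [216.9, 214.7], [184, 197, 56, 31])
red (498, [176.6, 138.4], [156, 115, 40, 36])
grey [(258, [275.6, 237.0], [266, 230, 19, 15]), (585, [232.7, 268.8], [215, 244, 34, 47]), (1154, [258.0, 329.9], [233, 291, 43, 76])]
```

```bash
python3 -m crank '{"xyz":[[0,-2,-6],[-12,-2,-6],[-12,-2,-6],[-12,-2,0],[-13,-2,6],[-14,-2,11],[-14,-2,11]],"spin":[0,0,0,0,0,0,0],"hand":[10,10,10,10,10,10,10]}' 20|grep -v rot; python3 - <<'E'
from h import *
need(.4914,.3250,.2297,78.7)
s=Cam("side")
A=cv2.resize(s.img[100:250,235:375],None,fx=4,fy=4,interpolation=2);cv2.imwrite("pics/c10.png",A)
b,g,r=[A[...,i].astype(int) for i in range(3)]
gy=(abs(r-g)<14)&(abs(g-b)<14)&(r>90); print("grey",sorted(blobs(gy,(180,200,330,420))[0])[-3:])
print((s.proj([.5624,.3096,.124])-[235,100])*4)
E
```

```text
clock: 23.72
eef_pos: [0.5061, 0.3199, 0.2369]
wrist_force: [-0.1, 0.1, -2.6]
gripper_width: 0.0216
grasp_force: 20.0
t 23.73 pos [0.5061 0.3199 0.2369] yaw 78.7 move mm [15.4  2.1  7.2] spin 0.001 F [-0.1  0.1 -2.6] w 0.0216
grey [(345, [228.2, 210.8], [213, 200, 28, 24]), (391, [256.2, 283.1], [242, 268, 27, 31]), (958, [280.1, 341.9], [259, 308, 41, 71])]
[[289.04438308 362.82969068]]
```

```bash
python3 -m crank '{"xyz":[[4,1,1],[8,1.5,3],[12,1.5,5],[15.5,1.5,7],[15.5,1.5,7]],"spin":[0,0,0,0,0],"hand":[10,10,10,10,10]}' 15|grep -v rot; python3 - <<'E'
from h import *
need(.5115,.3211,.1953,78.7)
s=Cam("side")
A=cv2.resize(s.img[100:250,235:375],None,fx=4,fy=4,interpolation=2);cv2.imwrite("pics/c11.png",A)
b,g,r=[A[...,i].astype(int) for i in range(3)]
gy=(abs(r-g)<14)&(abs(g-b)<14)&(r>90); print("grey",sorted(blobs(gy,(180,200,330,420))[0])[-3:])
E
```

```text
clock: 24.4
eef_pos: [0.4913, 0.3247, 0.2307]
wrist_force: [0.5, -0.6, -0.9]
gripper_width: 0.022
grasp_force: 15.0
t 24.4 pos [0.4913 0.3247 0.2307] yaw 78.7 move mm [-20.5   0.4  35.4] spin 0.001 F [ 0.5 -0.6 -0.9] w 0.022
grey [(343, [206.5, 214.1], [194, 200, 25, 27]), (638, [246.8, 289.9], [229, 268, 35, 43]), (1082, [274.2, 344.8], [250, 310, 47, 69])]
```

The rod is back to about 30°, matching the first entry, so I drive it down the left bore.

```bash
python3 -m crank '{"xyz":[[-3,0,5.2],[-6,0,10.4],[-9,0,15.6],[-12,0,20.8],[-15,0,26],[-18,0,31.2],[-20.5,0,35.4],[-20.5,0,35.4]],"spin":[0,0,0,0,0,0,0,0],"hand":[10,10,10,10,10,10,10,10]}' 15|grep -v rot
```

```text
clock: 25.45
eef_pos: [0.5118, 0.3204, 0.1949]
wrist_force: [-0.5, 0.4, -2.5]
gripper_width: 0.0218
grasp_force: 15.0
```

```bash
python3 -m crank '{"xyz":[[-3,0,5.2],[-6,0,10.4],[-9,0,15.6],[-12,0,20.8],[-14.5,0,26.4],[-14.5,0,26.4]],"spin":[0,0,0,0,0,0],"hand":[10,10,10,10,10,10]}' 15|grep -v rot
```

```text
clock: 26.2
eef_pos: [0.5262, 0.3175, 0.1684]
wrist_force: [1.1, 0.0, -2.8]
gripper_width: 0.0218
grasp_force: 15.0
```

```bash
python3 -m crank '{"xyz":[[-2,0,3.5],[-4,0,7],[-5,0,8.7],[-5,0,8.7]],"spin":[0,0,0,0],"hand":[10,10,10,10]}' |grep -v rot
```

```text
clock: 26.7
eef_pos: [0.531, 0.3167, 0.1601]
wrist_force: [0.8, -0.3, -1.6]
gripper_width: 0.0218
grasp_force: 15.0
```

```bash
python3 -m crank '{"xyz":[[-1.5,0,2.6],[-3,0,5.2],[-4.5,0,7.8],[-4.5,0,7.8]],"spin":[0,0,0,0],"hand":[10,10,10,10]}' |grep -v rot
```

```text
clock: 27.2
eef_pos: [0.5353, 0.3175, 0.1564]
wrist_force: [-8.7, 0.2, 16.1]
gripper_width: 0.0222
grasp_force: 15.0
```

Bottomed at 17 N, with some accumulated slip in the grip explaining the few extra millimetres. I release, rise and check.

```bash
python3 -m crank '{"xyz":[[0,0,0],[0,0,0],[0,0,0],[0,0,0],[0,0,-20],[0,0,-60],[0,0,-110],[20,0,-160],[50,0,-170],[50,0,-170]],"spin":[0,0,0,0,0,0,0,0,0,0],"hand":[45,45,45,45,45,45,45,45,45,45]}' |grep -v rot; python3 - <<'E'
from h import *
s=Cam("side")
A=cv2.resize(s.img[100:250,235:375],None,fx=4,fy=4,interpolation=2);cv2.imwrite("pics/c12.png",A)
B=cv2.imread("pics/c6.png")
for n,I in(("first",B),("now",A)):
    b,g,r=[I[...,i].astype(int) for i in range(3)]
    m=(r>140)&(g>100)&(b<70)&(r-b>90); print(n,"brass",max(blobs(m,(230,320,340,400))[0])); m=(r>110)&(g<50)&(b<60); print("red",sorted(blobs(m,(180,180,330,340))[0])[-2:])
    gy=(abs(r-g)<14)&(abs(g-b)<14)&(r>90); print("grey rod",sorted(blobs(gy,(255,290,310,355))[0])[-2:])
bx=np.array([.98,-.197,0]);ax=-(.5*bx+[0,0,-.866]); m=np.array([.5624,.3096,.124])
print("expected collar mid, handle ends(depth90)",((s.proj([m+.005*ax,m+.045*ax,m+.095*ax])-[235,100])*4).round().tolist())
E
```

```text
clock: 28.45
eef_pos: [0.4859, 0.3267, 0.3265]
wrist_force: [-0.4, 0.6, -0.3]
gripper_width: 0.0449
grasp_force: 0.0
first brass (477, [296.4, 352.9], [267, 337, 51, 28])
red [(1180, [260.1, 280.4], [236, 238, 45, 73])]
grey rod [(418, [282.1, 325.2], [268, 307, 25, 36])]
now brass (409, [277.6, 363.6], [251, 351, 51, 25])
red [(342, [239.3, 311.4], [222, 293, 32, 34]), (2565, [211.7, 275.6], [180, 237, 65, 77])]
grey rod [(413, [263.0, 335.7], [255, 318, 20, 37])]
expected collar mid, handle ends(depth90) [[285.0, 356.0], [251.0, 304.0], [208.0, 235.0]]
```

```bash
python3 - <<'E'
from h import *
s=Cam("side")
bx=np.array([.98,-.197,0]);by=np.array([.197,.98,0]);m=np.array([.5624,.3096,.124])
def plane(p,off=0.):
    d=s.R.T@np.linalg.inv(s.K)@np.array([p[0],p[1],1.]); X=s.C+d*(((m+off*by-s.C)@by)/(d@by)); return np.array([(X-m)@bx,(X-m)[2]])*1000
b,g,r=[s.img[...,i].astype(int) for i in range(3)]
def pts(mask,off=0): 
    ys,xs=np.where(mask[130:200,270:320]); return np.array([plane((x+270,y+130),off) for x,y in zip(xs,ys)])
R=pts((r>90)&(g<60)&(b<60)); Bm=(r>120)&(g>90)&(b<80)&(r-b>80); Bm[:183]=False; Bb=pts(Bm)
print(len(R),len(Bb)); c=R.mean(0); print("handle centre",c,"collar centre",Bb.mean(0))
v=np.linalg.svd(R-c)[2][0]; v*=np.sign(v[1]); print("axis pca tilt",np.degrees(np.arctan2(-v[0],v[1])))
u=(c-Bb.mean(0)); L=np.linalg.norm(u);print("tilt collar-handle",np.degrees(np.arctan2(-u[0],u[1])),"dist",L); e=(R-c)@v; print("handle extents",e.min(),e.max())
n=np.array([-.5,.866]); f=np.array([.866,.5]); print("collar above face",Bb.mean(0)@n,"along",Bb.mean(0)@f,"handle",c@n,c@f)
ms=plane((235+296/4,100+362/4)); print("mouth seen in side cam",ms)
E
```

```text
214 43
handle centre [-44.26572288  55.5313704 ] collar centre [-6.10011465  2.19448416]
axis pca tilt 30.594007677215092
tilt collar-handle 35.58589864750791 dist 65.58534199127769
handle extents -29.564098852191435 27.42959160212796
collar above face 4.950480614217116 along -4.185457208804196 handle 70.22302820360626 -10.568430816150496
mouth seen in side cam [4.16646792 0.49866016]
```

The collar centre sits 5 mm above the face, which is half its thickness, so it rests on the face. The handle position gives a depth of about 89–90 mm, so the rod is seated in the left bore. I hand the job in.

```bash
python3 -c "
from bench import job
print(job.finish_job())"
```

```text
the job is handed in; nothing more can be done
None
```

The left bore is the deepest at about 90 mm (middle about 70 mm, right about 51–58 mm); the gauge stands released on its bottom, I saw no contact with the soap bottle, pepper mill or candle jar, and the job is handed in, though no verdict was returned.

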